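# Open the stopper case to its stop and put the stopper away

## Task

Swing the blue lid of the small grey case open until it bears firmly on the rubber-tipped stop screw behind it, pressing it home for about half a second without forcing it. Leave the lid resting there and put the red rubber stopper from the bench into the open case. Do not disturb the flask, the small beaker or the timer standing around.

Things in the scene. Friction and masses are not known exactly. Their poses are not given: they have to be found in the camera images.
- case: small grey open-topped steel case with a blue hinged lid, fixed to the bench, 100 (its x) x 130 (its y) x 55 mm high, walls and floor 4 mm. Origin: centre of its underside; its front with the handle faces its own -x, the hinge line is along its y at the back (+x). Place and yaw vary.
- case_floor (a point): centre of the inner floor of the case, 5 mm above the bench; inside 92 x 122 mm, walls rise 50 mm above the floor. Axes as the case.
- lid_hinge (a point): middle of the hinge line, 50 mm behind the centre of the case and 56 mm above the bench. Axes as the case; the lid turns about its y.
- lid (a joint): lid angle in rad: 0 closed and level, grows as it opens up and back, 1.57 upright; starts 0 to 0.25. Friction (0.2 N m in the hinge; 1.5 to 3 N felt at the pinched handle) lets it stay where left, so it must be pushed onto the stop. It meets the stop somewhere between 1.69 and 2.01; this must be felt: the lid all but stops, the resistance at the handle rises by 1 to 3 N per mm.
- lid_handle (a point): centre of the lid's black round handle bar, 14 mm thick, 30 mm long, parallel to the hinge, 132 mm from the hinge line, 5 mm above it when closed, 30 mm before the lid's edge on a 16 mm wide stem. Pinched from above on its flat ends it swivels between the fingers, so the tool can stay upright all the way, but it creeps back by up to 10 mm in the swing. Site axes turn with the lid.
- stop_bracket: dark steel bracket behind the case, 36 mm wide, 118 mm high; its stop screw, 50 mm above the hinge line, points a 14 mm rubber tip (yields 1 mm per 9 N) to the lid. Origin: on the bench under the hinge line. The screw is set differently each time, unmeasured, immovable. The tip must bear the lid with 6 to 40 N: beyond the friction, 3 to 12 N square to the lid at the handle is right.
- stopper: red-brown rubber stopper, tapered, 37 mm across its top, 24 mm high, 20 g, standing on its narrow end on the bench in front of the case. Origin: centre of its underside.
- flask: 100 ml conical flask with pink contents, 68 mm across, 106 mm high, standing behind and left of the case. Origin: centre of its underside. Leave alone.
- small_beaker: small clear beaker, 45 mm across, 55 mm high, left of the case. Origin: centre of its underside. Leave alone.
- timer: flat pale bench timer with three keys, 60 x 66 x 18 mm, on the bench front left of the case. Origin: centre of its underside. Leave alone.
There are look-alikes about, which are no part of the job. Several things look just like the stopper: the one meant starts nearest to the robot's base.

How it is judged:
On the way, in this order (a step that is already met when the one before it is completed fails the run):
1. the lid is pressed onto the stop screw with more than 6 N for 0.3 s, the stopper still outside the case (contact force between lid and stop_bracket above 6 N and horizontal distance between stopper and case_floor above 0.06 m), for 0.3 s.
2. the stopper lies in the case (x of stopper in the frame of case_floor between -0.046 and 0.046 m and y of stopper in the frame of case_floor between -0.061 and 0.061 m and z of stopper in the frame of case_floor below 0.025 m), for 0.2 s.
At the end, for the whole second after the job is handed in: The lid, open, still rests in contact with the stop screw (more than 0.05 N); the stopper lies at rest inside the case, its origin within the inner walls and less than 25 mm above the inner floor (all of step 2 and contact force between lid and stop_bracket above 0.05 N and value of joint lid above 1.6 rad and linear speed of stopper below 0.02 m/s); the robot touches nothing.
It fails at once if the lid is forced or slammed on the stop screw with more than 40 N (contact force between lid and stop_bracket above 40 N).
It fails at once if the flask, small beaker or timer is moved more than 15 mm (distance of any of flask, small_beaker, timer from where it was at the start of the episode above 0.015 m).
It also fails if it takes over 72 s, if anything falls off the work surface, if the arm or the gripper's body presses on something with over 40 N, if the wrist force passes 120 N, or if a joint passes its speed limit or range.

## Robot

A 7-joint arm with a two-finger parallel gripper is mounted at the origin on a cart in front of the work surface, level with it; the furniture and walls round the work are solid. World frame = base frame: x ahead of the robot, y to its left, z up, the work surface at z = 0. Lengths are in m, angles in rad, forces in N, time in s.
With the tool pointing down it reaches from about 0.35 to 0.9 m from the base axis. Payload 8.1 kg.
Tool frame: the origin (TCP) lies midway between the tips of the shut fingers; the grasp point (between the pads) lies 19 mm behind it; z points along the fingers, y is the line along which they close (so a half turn about z gives the same grasp; the last joint's range is limited). The gripper opens to 92 mm and grips with 3 to 60 N. Pads are 19 mm wide; open, the fingers measure 130 mm over their backs; the gripper's body (75 mm by 190 mm) begins 47 mm behind the grasp point.
Start: joints at [-1.235, 0.434, 0.025, 1.573, -0.012, 1.134, -0.075], TCP at [0.266, 0.566, 0.227] pointing down, gripper open.
Joint ranges: [-2.62, 2.62], [-0.44, 2.09], [-1.27, 1.32], [0.08, 2.57], [-1.32, 4.46], [0.12, 2], [-2.74, 2.74]. Speed limits (rad/s): [2.22, 2.22, 3.01, 3.01, 3.14, 3.14, 3.14].

## Interface

Orientations are given as a rotation vector (axis times angle).
In Python, from cell import arm gives the robot as it stands.
- The arm moves only by the tool carry_out, never from a script. Its arguments are lists of equal length, an entry for each row: "claw": the finger opening in cm, from 0 to 9.18; "delta_pos": the shift along the tool's x, y, z in cm, a list of three; "angular": the turn, a rotation vector about the tool's x, y, z in rad, a list of three. In form: {"claw": [claw, ...], "delta_pos": [[dx, dy, dz], ...], "angular": [[ax, ay, az], ...]}. A call has 1 to 20 rows; each row shifts and turns the commanded pose from where the row before left it, along the tool's axes as they then stand; what a row does not reach is not made up. A row lasts 1/10 s, in which the tool goes at most 50 mm and 8.59 degrees, less where a joint would pass 70% of its speed; a pose out of reach is approached as far as the arm can. A call with a gripper value outside its range is refused whole. The fingers move at their own pace and stop on an object; "force" is the grip in N (left out, the last holds). Time passes only in rows, so rows that do not move let the fingers close. It gives the time, the measured TCP pose, the force, the opening and the grip force at its end, in the units of the state.
- arm.observe(): the state, without advancing time (a new reading comes with each control period).
- arm.get_image(name): name is "scene" or "top" or "wrist"; returns a dict with "frame" (420x560x3 uint8, red, green, blue), "mtx" (3x3 intrinsics, pixels), "T" (4x4, takes a point from camera to world coordinates). Camera axes: x right, y down, z forward; pixel columns grow to the right and rows downward; lengths in m; the calibration is good to about 2 mm. The wrist camera is an equidistant fisheye: a pixel r from the principal point sees the ray r / f radians off the axis. A picture is of the moment at which its call begins. There is no depth.
- arm.sign_off(): hands the job in; it is judged then, once.
Trained networks look in a picture, given as the dict that the camera call returned (one of the last four; its "shot" number tells which), for a name from the list of things; names that differ only in an ending like _2 or _b are one class to them, and where a whole thing is asked for, a point or a joint stands for the part that bears it (a point fixed in the world has none). Each returns a list of dicts, best first, with "conf" (0 to 1); they miss things now and then, are a little off and sometimes report something else, mostly with a low value. They report only what shows in the picture. A call takes as long as a camera call. They do not tell look-alikes from the thing itself.
- arm.look_for(label, picture): "centre" ([column, row] as shares, 0 to 1, of the picture: columns of its width, rows of its height, amid what is visible of it).
- arm.trace(label, picture): "region" (420x560 bool, what is visible of it) and "centre" ([column, row] as shares, 0 to 1, of the picture: columns of its width, rows of its height, amid what is visible of it).
- arm.place_of(label, picture): "centre" ([column, row] as shares, 0 to 1, of the picture: columns of its width, rows of its height: a listed point, or the origin of a listed thing).
The state is a dict: "clock": time; "joints": joint angles; "dq": joint speeds; "joint_efforts": joint torques, N m; "position": TCP position; "ee_rot": TCP orientation; "force": force on the tool from outside, world axes, zero at the start; "ft_torque": the same for the moment, N m; "width": opening from 0.0 (shut) to 1.0 (fully open); "gripper_force": force on a finger pad.
Only numpy, scipy, OpenCV 4.12 (cv2) and the standard library are available. Lean on these libraries where they do the work, as an engineer would, in place of code of your own. Each camera call takes 0.05 s, during which the arm holds its last target. There are 200 camera calls.

## Working session

There is one attempt and no reset: what is moved stays moved. The work goes in short steps, Python scripts to look and compute and a tool call to move; the robot and the scene stay as the last step left them, time stands still between calls to the robot, and variables do not carry over. Pictures are saved under pics/ and viewed, at most 11 in all, crops included, and the job is handed in when it is done.

Besides the shell and the picture viewer there is one more tool, called after ">>>" by a JSON object that holds its "op" and its "data". carry_out: Moves the arm, as the interface text tells. Its arguments: {"type":"object","properties":{"claw":{"type":"array","items":{"type":"number"}},"delta_pos":{"type":"array","items":{"type":"array","items":{"type":"number"}}},"angular":{"type":"array","items":{"type":"array","items":{"type":"number"}}},"force":{"type":"number"}},"required":["claw","delta_pos","angular"]}

```bash
mkdir -p pics; ls; cat > h.py <<'E'
import numpy as np, cv2
from scipy.spatial.transform import Rotation as R
from cell import arm
def px(c,im): return np.array([c[0]*560,c[1]*420])
def ray(im,uv,fish=False):
    K=im["mtx"];T=im["T"]
    x=(uv[0]-K[0,2])/K[0,0];y=(uv[1]-K[1,2])/K[1,1]
    if fish:
        r=np.hypot(x,y);d=np.array([x/r*np.sin(r),y/r*np.sin(r),np.cos(r)]) if r>1e-9 else np.array([0,0,1.])
    else: d=np.array([x,y,1.])
    return T[:3,3],T[:3,:3]@d
def onz(im,uv,z,fish=False):
    o,d=ray(im,uv,fish);return o+d*(z-o[2])/d[2]
def save(im,n): cv2.imwrite("pics/"+n,im["frame"][:,:,::-1])
E
python3 - <<'E'
from h import *
s=arm.observe();print({k:np.round(v,3).tolist() for k,v in s.items()})
zs=dict(case=0,case_floor=.005,lid_hinge=.056,lid_handle=.065,stop_bracket=0,stopper=0,flask=0,small_beaker=0,timer=0)
for n in("scene","top"):
    im=arm.get_image(n);save(im,n+"0.png")
    for l,z in zs.items():
        for d in arm.place_of(l,im)[:5]:
            u=px(d["centre"],im);print(n,l,round(d["conf"],2),u.round(0),onz(im,u,z).round(4))
im0=cv2.imread("pics/scene0.png");im1=cv2.imread("pics/top0.png")
cv2.imwrite("pics/both.png",cv2.resize(np.vstack([im0,im1]),(400*1,600)))
E
```

```text
pics
{'clock': 0.0, 'joints': [-1.235, 0.435, 0.025, 1.574, -0.012, 1.134, -0.075], 'dq': [0.001, 0.0, 0.0, -0.001, 0.002, 0.0, 0.001], 'joint_efforts': [-0.0, -66.785, 0.985, -31.446, -0.06, 0.043, 0.0], 'position': [0.265, 0.565, 0.226], 'ee_rot': [-0.684, -3.066, 0.002], 'force': [-0.519, 0.092, 0.818], 'ft_torque': [-0.014, -0.008, 0.069], 'gripper_force': 0.0, 'width': 0.998}
scene case 0.62 [325. 275.] [ 0.5474 -0.1596  0.    ]
scene case_floor 0.84 [321. 272.] [ 0.5464 -0.1522  0.005 ]
scene lid_hinge 0.94 [342. 239.] [ 0.5994 -0.1704  0.056 ]
scene lid_handle 0.69 [305. 274.] [ 0.4843 -0.1468  0.065 ]
scene stopper 0.74 [358. 190.] [ 0.8145 -0.1286  0.    ]
scene stopper 0.68 [287. 309.] [ 0.4463 -0.1303  0.    ]
scene stopper 0.33 [182. 275.] [0.4268 0.0838 0.    ]
scene flask 0.61 [306. 189.] [ 0.7649 -0.0188  0.    ]
scene small_beaker 0.62 [230. 264.] [0.4906 0.0156 0.    ]
scene timer 0.71 [181. 278.] [0.4195 0.0786 0.    ]
top case 0.78 [323. 237.] [ 0.5531 -0.1624  0.    ]
top case 0.37 [323. 215.] [ 0.601  -0.1624  0.    ]
top lid_hinge 0.62 [326. 213.] [ 0.6005 -0.1624  0.056 ]
top lid_handle 0.74 [317. 280.] [ 0.4653 -0.1412  0.065 ]
top stop_bracket 0.88 [323. 215.] [ 0.5998 -0.1631  0.    ]
top stopper 0.61 [302. 115.] [ 0.8206 -0.1202  0.    ]
top stopper 0.58 [321. 150.] [ 0.7422 -0.1607  0.    ]
top stopper 0.57 [313. 289.] [ 0.4447 -0.139   0.    ]
top flask 0.78 [255. 141.] [ 0.7615 -0.0168  0.    ]
top small_beaker 0.56 [241. 267.] [0.4897 0.0112 0.    ]
top small_beaker 0.43 [208. 303.] [0.416  0.0808 0.    ]
top timer 0.88 [211. 300.] [0.4236 0.0737 0.    ]
```

View pics/scene0.png

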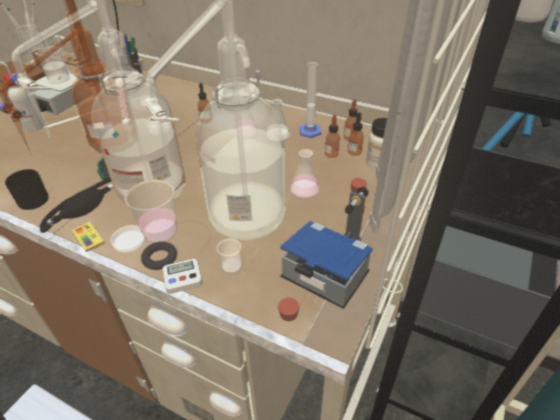

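View pics/top0.png

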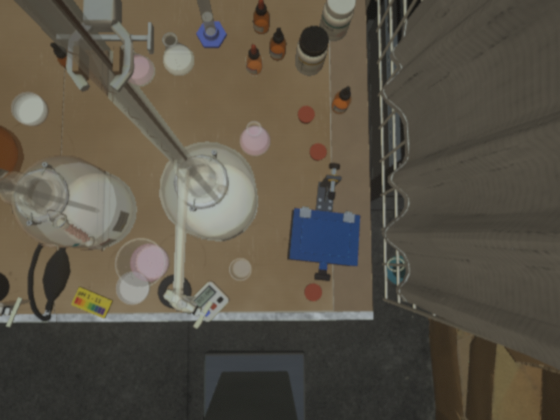

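The case is at (325,265) in the scene view and (323,238) in the top view, with its handle at (322,272) in the top view. The stopper meant is the front one, at (288,309) in the scene view and (313,291) in the top view. The flask, beaker and timer lie to the left. A tall bottle rig stands left of the case, with a tube sloping toward the front, so I'll triangulate it.

```bash
cat > fit.py <<'E'
from h import *
from scipy.optimize import least_squares
def proj(im,p):
    T=np.linalg.inv(im["T"]);q=T[:3,:3]@p+T[:3,3];q=im["mtx"]@q;return q[:2]/q[2]
def pts(v):
    x,y,w,a=v;c,s=np.cos(w),np.sin(w);f=lambda X,Y,Z:np.array([x+c*X-s*Y,y+s*X+c*Y,Z])
    return dict(case=f(0,0,0),case_floor=f(0,0,.005),lid_hinge=f(.05,0,.056),stop_bracket=f(.05,0,0),
      lid_handle=f(.05-.132*np.cos(a)-.005*np.sin(a),0,.056+.132*np.sin(a)+.005*np.cos(a)))
E
python3 - <<'E'
from fit import *
I={n:arm.get_image(n) for n in("scene","top")}
obs=[]
for n,im in I.items():
    for l in("case","case_floor","lid_hinge","stop_bracket","lid_handle"):
        d=arm.place_of(l,im)
        if d: obs.append((n,l,px(d[0]["centre"],im),d[0]["conf"]))
    d=arm.trace("lid",im)
    if d:
        cs,_=cv2.findContours(d[0]["region"].astype(np.uint8),0,1);c=max(cs,key=cv2.contourArea)
        print(n,"lid box",cv2.boxPoints(cv2.minAreaRect(c)).round(1).tolist())
def f(v):
    p=pts(v);return np.concatenate([(proj(I[n],p[l])-u)*k for n,l,u,k in obs]+[[ (v[3]-.12)*5]])
r=least_squares(f,[.55,-.16,0,.1],loss="soft_l1");print(r.x.round(3))
p=pts(r.x)
for n,l,u,k in obs: print(n,l,(proj(I[n],p[l])-u).round(1),round(k,2))
print({k:v.round(3).tolist() for k,v in p.items()})
def tri(a,b):
    o1,d1=ray(I["scene"],a);o2,d2=ray(I["top"],b)
    t=np.linalg.lstsq(np.c_[d1,-d2],o2-o1,rcond=None)[0];A=o1+t[0]*d1;B=o2+t[1]*d2
    return ((A+B)/2).round(3),np.linalg.norm(A-B).round(3)
for a,b in[((150,78),(180,300)),((225,5),(185,165)),((235,90),(200,180)),((225,5),(180,300)),((358,197),(334,170)),((288,305),(313,291)),((396,285),(393,265)),((20,35),(180,300))]: print(a,b,tri(a,b))
for n in I: print(n,I[n]["T"][:3,3].round(2))
save(arm.get_image("wrist"),"w0.png")
E
```

```text
scene lid box [[275.5, 263.0], [295.70001220703125, 214.6999969482422], [372.0, 246.60000610351562], [351.79998779296875, 294.8999938964844]]
top lid box [[187.0, 302.0], [210.5, 278.5], [231.0, 299.0], [207.5, 322.5]]
[ 0.552 -0.156 -0.135  0.134]
scene case [94.2  7.1] 0.74
scene case_floor [-0.1 -2.1] 0.73
scene lid_hinge [-3.2  3.1] 0.79
top case [-2.4  0.9] 0.59
top lid_hinge [-0.1 -1. ] 0.86
top stop_bracket [ 1.1 -0.5] 0.65
top lid_handle [-0.2 -0.2] 0.73
{'case': [0.552, -0.156, 0.0], 'case_floor': [0.552, -0.156, 0.005], 'lid_hinge': [0.601, -0.163, 0.056], 'stop_bracket': [0.601, -0.163, 0.0], 'lid_handle': [0.471, -0.145, 0.079]}
(150, 78) (180, 300) (array([0.456, 0.074, 0.383]), np.float64(0.005))
(225, 5) (185, 165) (array([0.625, 0.06 , 0.431]), np.float64(0.001))
(235, 90) (200, 180) (array([0.629, 0.06 , 0.291]), np.float64(0.0))
(225, 5) (180, 300) (array([0.489, 0.018, 0.48 ]), np.float64(0.085))
(358, 197) (334, 170) (array([ 0.679, -0.171,  0.098]), np.float64(0.006))
(288, 305) (313, 291) (array([ 0.441, -0.137,  0.023]), np.float64(0.002))
(396, 285) (393, 265) (array([ 0.497, -0.29 ,  0.099]), np.float64(0.011))
(20, 35) (180, 300) (array([0.404, 0.103, 0.453]), np.float64(0.147))
scene [ 0.04 -0.34  0.64]
top [ 0.51 -0.04  1.01]
```

```bash
python3 -c "
import cv2
a=cv2.imread('pics/scene0.png')[150:330,220:420];b=cv2.imread('pics/top0.png')[140:320,260:400]
cv2.imwrite('pics/c.png',cv2.hconcat([cv2.resize(a,(440,396),interpolation=2),cv2.resize(b,(308,396),interpolation=2)]))"
```

```text
(no output)
```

View pics/c.png

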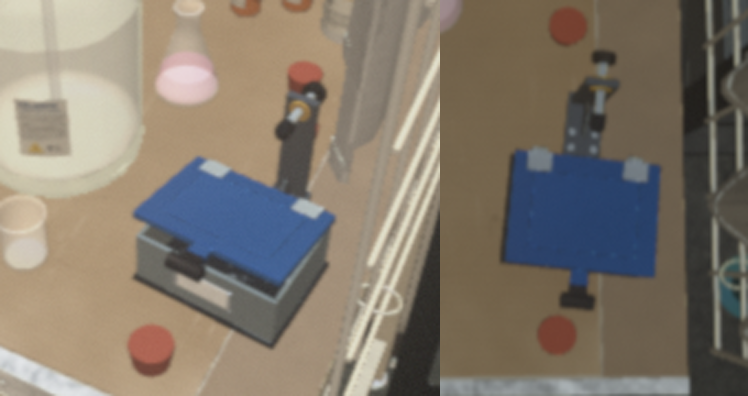

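The scene half of the crop shows the lid slightly ajar, with its handle near (185,262) and the stop screw tip at (290,128). The top half shows the hinge plates at full-picture pixels (305,213) and (349,217) and the handle at (322,276). Next I'll check the clearances to the rack on the right and the big bottle.

```bash
python3 - <<'E'
import cv2
a=cv2.imread('pics/scene0.png')[60:390,330:480];b=cv2.imread('pics/top0.png')[60:390,330:440]
cv2.imwrite('pics/c2.png',cv2.hconcat([cv2.resize(a,None,fx=1.8,fy=1.8,interpolation=2),cv2.resize(b,None,fx=1.8,fy=1.8,interpolation=2)]))
from fit import *
I={n:arm.get_image(n) for n in("scene","top")}
t=I["top"]
h1,h2,hm=onz(t,(305.5,212.7),.058),onz(t,(349,217.3),.058),onz(t,(322.3,276),.077)
print(h1,h2,(h1+h2)/2,hm)
for z in(0,.1,.2): print("bottle R",onz(t,(258,200),z),"L",onz(t,(160,200),z))
for z in(0,.1,.2,.3,.4): print("rack",onz(t,(382,235),z).round(3))
print(onz(I["scene"],(378,232),0),onz(I["scene"],(285,215),0))
E
```

```text
[ 0.6001789  -0.12043256  0.058     ] [ 0.59063461 -0.20846117  0.058     ] [ 0.59540676 -0.16444687  0.058     ] [ 0.4741862  -0.15032757  0.077     ]
bottle R [ 0.6329945  -0.02387654  0.        ] L [0.63332329 0.18462978 0.        ]
bottle R [ 0.62117393 -0.02520875  0.1       ] L [0.62147    0.16255271 0.1       ]
bottle R [ 0.60935336 -0.02654096  0.2       ] L [0.60961672 0.14047564 0.2       ]
rack [ 0.557 -0.289  0.   ]
rack [ 0.553 -0.264  0.1  ]
rack [ 0.549 -0.239  0.2  ]
rack [ 0.544 -0.214  0.3  ]
rack [ 0.54  -0.189  0.4  ]
[ 0.70342958 -0.2132252   0.        ] [ 0.66440847 -0.01588444  0.        ]
```

View pics/c2.png

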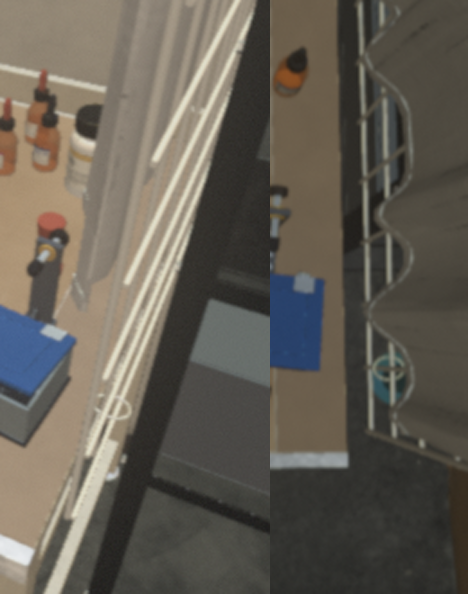

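The right-hand picture shows wire rack lines at top columns 383 and 396, and a curtain whose wavy lower edge is closest at about (383,232). I'll triangulate the rack lines and the curtain edge for clearance.

```bash
python3 - <<'E'
from fit import *
I={n:arm.get_image(n) for n in("scene","top")}
S=lambda x,y:(330+x/1.8,60+y/1.8)
tl={}
for nm,(a,b) in {"t1":((383,60),(386,299)),"t2":((393,110),(396,290))}.items():
    o,d1=ray(I["top"],a);_,d2=ray(I["top"],b);tl[nm]=(o,np.cross(d1,d2))
for nm,(a,b) in {"s1":(S(155,160),S(235,0)),"s2":(S(126,280),S(240,35)),"s3":(S(105,378),S(215,130)),"s4":(S(90,455),S(190,190)),"s5":(S(72,515),S(160,270)),"s6":(S(45,592),S(110,440))}.items():
    o,d1=ray(I["scene"],a);_,d2=ray(I["scene"],b);n=np.cross(d1,d2)
    for t,(o2,n2) in tl.items():
        d=np.cross(n,n2);d/=np.linalg.norm(d)
        p=np.linalg.solve(np.array([n,n2,[1,0,0]]),[n@o,n2@o2,.5]);q=np.linalg.solve(np.array([n,n2,[1,0,0]]),[n@o,n2@o2,.65])
        print(nm,t,p.round(3),q.round(3))
E
```

```text
s1 t1 [ 0.5   -0.246  0.19 ] [ 0.65  -0.247  0.196]
s1 t2 [ 0.5   -0.254  0.226] [ 0.65  -0.254  0.231]
s2 t1 [ 0.5   -0.261  0.134] [ 0.65  -0.262  0.139]
s2 t2 [ 0.5   -0.268  0.177] [ 0.65  -0.268  0.181]
s3 t1 [ 0.5   -0.273  0.086] [ 0.65  -0.274  0.09 ]
s3 t2 [ 0.5   -0.279  0.135] [ 0.65  -0.28   0.137]
s4 t1 [ 0.5   -0.283  0.048] [ 0.65  -0.281  0.066]
s4 t2 [ 0.5   -0.287  0.105] [ 0.65  -0.285  0.121]
s5 t1 [ 0.5   -0.285  0.039] [ 0.65  -0.281  0.063]
s5 t2 [ 0.5   -0.289  0.1  ] [ 0.65  -0.285  0.12 ]
s6 t1 [ 0.5   -0.292  0.014] [ 0.65  -0.294  0.012]
s6 t2 [ 0.5   -0.297  0.071] [ 0.65  -0.299  0.069]
```

View pics/w0.png

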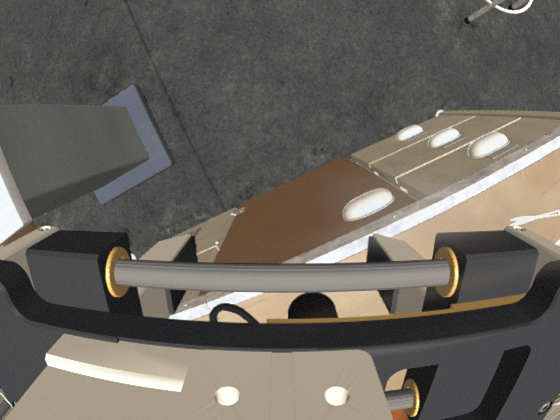

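The wrist view at the start shows only the bench front, so it doesn't help with the rack yet. I'll bring the arm round in front of the bench, keeping clear of the rig.

```bash
cat >> h.py <<'E'
def plan(*way,step=4.0):
    s=arm.observe();p=np.array(s["position"]);r=R.from_rotvec(s["ee_rot"])
    for w in way:
        d=r.inv().apply(np.array(w)-p)*100;n=max(1,int(np.ceil(np.linalg.norm(d)/step)))
        print(w,"total",d.round(2),"rows",n,"each",(d/n).round(2));p=np.array(w)
E
python3 - <<'E'
from h import *
plan((.22,.36,.27),(.34,.02,.27),(.40,-.15,.27))
s=arm.observe();print(R.from_rotvec(s["ee_rot"]).as_matrix().round(3))
im=arm.get_image("wrist");M=R.from_rotvec(s["ee_rot"]).inv();print(M.apply(im["T"][:3,3]-s["position"]).round(3),(M.as_matrix()@im["T"][:3,:3]).round(3),im["mtx"])
E
```

```text
(0.22, 0.36, 0.27) total [ -4.62 -20.56  -4.33] rows 6 each [-0.77 -3.43 -0.72]
(0.34, 0.02, 0.27) total [-25.31 -25.68  -0.  ] rows 10 each [-2.53 -2.57 -0.  ]
(0.4, -0.15, 0.27) total [-12.66 -12.84  -0.  ] rows 5 each [-2.53 -2.57 -0.  ]
[[-0.905  0.425  0.   ]
 [ 0.425  0.905  0.   ]
 [-0.     0.    -1.   ]]
[ 0.067  0.001 -0.157] [[ 0.001 -0.967 -0.254]
 [ 1.     0.     0.001]
 [-0.001 -0.254  0.967]] [[325.1922621    0.         281.53325015]
 [  0.         325.1922621  204.47266147]
 [  0.           0.           1.        ]]
```

>>> {"op": "carry_out", "data": {"claw": [9.1,9.1,9.1,9.1,9.1,9.1,9.1,9.1,9.1,9.1,9.1,9.1,9.1,9.1,9.1,9.1,9.1], "delta_pos": [[-0.77,-3.43,-0.72],[-0.77,-3.43,-0.72],[-0.77,-3.43,-0.72],[-0.77,-3.43,-0.72],[-0.77,-3.43,-0.72],[-0.77,-3.43,-0.72],[-2.53,-2.57,0],[-2.53,-2.57,0],[-2.53,-2.57,0],[-2.53,-2.57,0],[-2.53,-2.57,0],[-2.53,-2.57,0],[-2.53,-2.57,0],[-2.53,-2.57,0],[-2.53,-2.57,0],[-2.53,-2.57,0],[0,0,0]], "angular": [[0,0,0],[0,0,0],[0,0,0],[0,0,0],[0,0,0],[0,0,0],[0,0,0],[0,0,0],[0,0,0],[0,0,0],[0,0,0],[0,0,0],[0,0,0],[0,0,0],[0,0,0],[0,0,0],[0,0,0]]}}

```text
clock: 3.7
position: [0.3407, 0.0161, 0.2703]
ee_rot: [0.693, 3.063, 0.001]
force: [-0.1, 0.5, 0.1]
width: 0.991
gripper_force: 0.0
```

```bash
python3 - <<'E'
from h import *
s=arm.observe();print(s["clock"],s["joints"],s["position"],s["ee_rot"],s["force"])
plan((.40,-.15,.25))
E
```

```text
3.7 [-0.79561748 -0.15251296  0.52651842  2.14190944  0.08437854  1.13184662
  0.81606476] [0.34068668 0.01607571 0.27029918] [6.92611626e-01 3.06313062e+00 1.06535488e-03] [-0.13004306  0.51732068  0.07878827]
(0.4, -0.15, 0.25) total [-12.5  -12.44   2.03] rows 5 each [-2.5  -2.49  0.41]
```

>>> {"op": "carry_out", "data": {"claw": [9.1,9.1,9.1,9.1,9.1,9.1,9.1,9.1,9.1,9.1], "delta_pos": [[-2.5,-2.5,0.4],[-2.5,-2.5,0.4],[-2.5,-2.5,0.4],[-2.5,-2.5,0.4],[-2.5,-2.5,0.4],[0,0,0],[0,0,0],[0,0,0],[0,0,0],[0,0,0]], "angular": [[0,0,0],[0,0,0],[0,0,0],[0,0,0],[0,0,0],[0,0,-0.11],[0,0,-0.11],[0,0,-0.11],[0,0,0],[0,0,0]]}}

```text
clock: 4.7
position: [0.3999, -0.1462, 0.25]
ee_rot: [0.175, 3.137, 0.001]
force: [0.1, 0.1, -1.0]
width: 0.994
gripper_force: 0.0
```

```bash
python3 - <<'E'
from h import *
s=arm.observe();print(s["clock"],s["joints"].round(2) if hasattr(s["joints"],"round") else s["joints"],s["position"],s["ee_rot"])
w=arm.get_image("wrist");save(w,"w1.png")
for l,z in (("stopper",0),("stopper",.024),("lid_handle",.075),("lid_hinge",.056)):
    for d in arm.place_of(l,w)[:2]: u=px(d["centre"],w);print(l,round(d["conf"],2),u.round(),onz(w,u,z,True).round(4))
for n in("scene","top"): save(arm.get_image(n),n+"1.png")
E
```

```text
4.7 [-0.57  0.07  0.87  2.04 -0.06  1.06  1.79] [ 0.39987    -0.14620913  0.2499544 ] [1.75435416e-01 3.13652635e+00 5.17235247e-04]
stopper 0.94 [292. 206.] [ 0.4431 -0.136   0.    ]
stopper 0.94 [292. 206.] [ 0.4366 -0.1361  0.024 ]
lid_handle 0.78 [285. 257.] [ 0.4805 -0.1499  0.075 ]
```

View pics/w1.png

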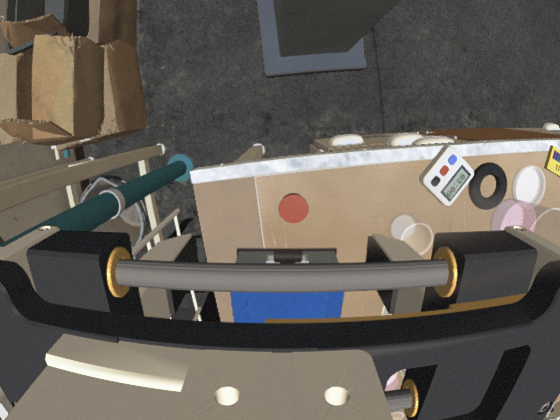

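The wrist view shows the stopper at (293,208), the lid and handle near (290,257), and the rack's front corner at about (160,150). I'll triangulate that corner against the top view.

```bash
python3 - <<'E'
from h import *
w=arm.get_image("wrist");t=arm.get_image("top")
def tri(a,b):
    o1,d1=ray(w,a,True);o2,d2=ray(t,b)
    k=np.linalg.lstsq(np.c_[d1,-d2],o2-o1,rcond=None)[0];A=o1+k[0]*d1;B=o2+k[1]*d2
    return ((A+B)/2).round(3),np.linalg.norm(A-B).round(3)
for a in((160,150),(263,150),(187,163),(165,215)):
  for b in((386,299),(397,271),(440,318)): print(a,b,tri(a,b))
W=w["frame"][60:320,20:230];T=t["frame"][180:340,330:460]
cv2.imwrite("pics/c3.png",cv2.hconcat([cv2.resize(W,(400,495),interpolation=2),cv2.resize(T,(400,495),interpolation=2)])[:,:,::-1])
E
```

```text
(160, 150) (386, 299) (array([ 0.378, -0.378, -0.248]), np.float64(0.056))
(160, 150) (397, 271) (array([ 0.416, -0.533, -0.66 ]), np.float64(0.1))
(160, 150) (440, 318) (array([ 0.353, -0.463, -0.284]), np.float64(0.094))
(263, 150) (386, 299) (array([ 0.396, -0.194,  0.217]), np.float64(0.127))
(263, 150) (397, 271) (array([ 0.416, -0.186,  0.322]), np.float64(0.172))
(263, 150) (440, 318) (array([ 0.387, -0.176,  0.502]), np.float64(0.151))
(187, 163) (386, 299) (array([ 0.397, -0.363, -0.292]), np.float64(0.012))
(187, 163) (397, 271) (array([ 0.453, -0.56 , -0.905]), np.float64(0.025))
(187, 163) (440, 318) (array([ 0.38 , -0.306,  0.088]), np.float64(0.134))
(165, 215) (386, 299) (array([ 0.425, -0.284,  0.052]), np.float64(0.007))
(165, 215) (397, 271) (array([ 0.474, -0.362, -0.136]), np.float64(0.01))
(165, 215) (440, 318) (array([ 0.405, -0.313,  0.118]), np.float64(0.098))
```

View pics/c3.png

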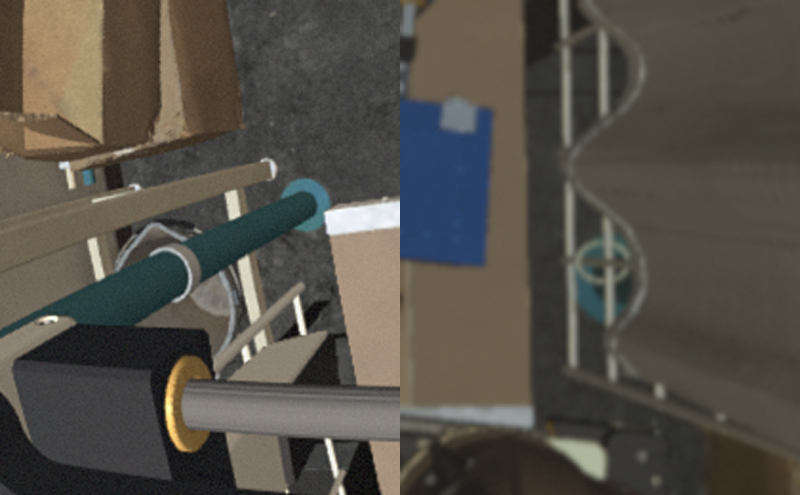

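The rack plane comes out at y of about -0.285, with curtain folds reaching about -0.25. The gripper's wide body clears that near the handle, but not for the whole swing. So I'll pinch only to start the lid, then push it home with closed fingers and the tool turned 90°. First, a closer view of the handle.

>>> {"op": "carry_out", "data": {"claw": [9.1,9.1,9.1,9.1], "delta_pos": [[-1.5,0,2.0],[-1.5,0,2.0],[-1,0,1.0],[0,0,0]], "angular": [[0,0,0],[0,0,0],[0,0,0],[0,0,0]]}}

```text
clock: 5.55
position: [0.4397, -0.1508, 0.1987]
ee_rot: [-0.171, -3.135, 0.002]
force: [-0.5, 0.0, 1.0]
width: 0.988
gripper_force: 0.0
```

```bash
python3 - <<'E'
from h import *
s=arm.observe();print(s["clock"],s["position"],s["ee_rot"])
w=arm.get_image("wrist");save(w,"w2.png");t=arm.get_image("top");sc=arm.get_image("scene")
def tri(o1,d1,o2,d2):
    k=np.linalg.lstsq(np.c_[d1,-d2],o2-o1,rcond=None)[0];A=o1+k[0]*d1;B=o2+k[1]*d2
    return ((A+B)/2).round(4),np.linalg.norm(A-B).round(4)
H={}
for n,im in(("w",w),("t",t),("s",sc)):
    d=arm.place_of("lid_handle",im)
    if d:
        u=px(d[0]["centre"],im);H[n]=ray(im,u,n=="w");print(n,d[0]["conf"],u.round(1),[onz(im,u,z,n=="w").round(4).tolist() for z in(.065,.08)])
ks=list(H)
for i in range(len(ks)):
    for j in range(i): print(ks[i],ks[j],tri(*H[ks[i]],*H[ks[j]]))
E
```

```text
5.55 [ 0.43974681 -0.1508093   0.1987362 ] [-1.70635858e-01 -3.13463887e+00  2.02220877e-03]
w 0.91 [285.9 237.5] [[0.4817, -0.1504, 0.065], [0.4762, -0.15, 0.08]]
t 0.97 [321.6 278.8] [[0.4682, -0.1503, 0.065], [0.4689, -0.1485, 0.08]]
s 0.9 [306.7 272.8] [[0.4871, -0.1485, 0.065], [0.4755, -0.1535, 0.08]]
t w (array([ 0.47  , -0.1481,  0.0955]), np.float64(0.003))
s w (array([ 0.4791, -0.1509,  0.0742]), np.float64(0.0021))
s t (array([ 0.4709, -0.1515,  0.0833]), np.float64(0.0075))
```

View pics/w2.png

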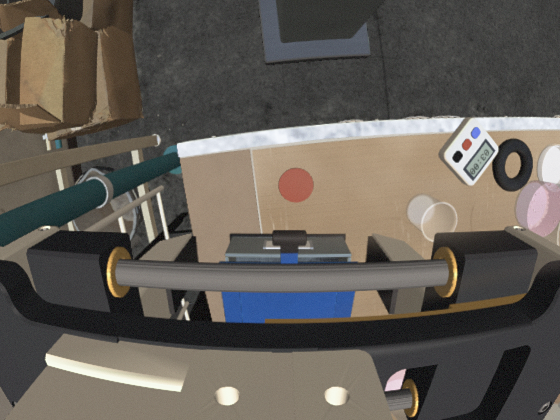

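The handle sits between the fingers at (290,237), in line with the tool. I'll descend and pinch it.

>>> {"op": "carry_out", "data": {"claw": [9.1,9.1,9.1,9.1,9.1,6,2,2,2,2,2,2], "delta_pos": [[-1.2,0.2,2.7],[-1.2,0.2,2.7],[-1.0,0.1,2.7],[0,0,2.7],[0,0,2.8],[0,0,0],[0,0,0],[0,0,0],[0,0,0],[0,0,0],[0,0,0],[0,0,0]], "angular": [[0,0,0],[0,0,0],[0,0,0],[0,0,0],[0,0,0],[0,0,0],[0,0,0],[0,0,0],[0,0,0],[0,0,0],[0,0,0],[0,0,0]], "force": 15}}

```text
clock: 7.05
position: [0.4741, -0.1496, 0.0642]
ee_rot: [0.171, 3.136, 0.0]
force: [-0.4, 0.8, 0.5]
width: 0.43
gripper_force: 0.0
```

```bash
python3 - <<'E'
from h import *
s=arm.observe();print(s["clock"],s["position"],s["width"]*92,s["gripper_force"],s["force"],s["ee_rot"])
for n,im in(("w",arm.get_image("wrist")),("t",arm.get_image("top"))):
    d=arm.place_of("lid_handle",im)
    if d: u=px(d[0]["centre"],im);print(n,d[0]["conf"],u.round(1),onz(im,u,.082,n=="w").round(4))
E
```

```text
7.05 [ 0.47407383 -0.14955568  0.06420941] 39.58833920277785 0.0 [-0.35948581  0.82167478  0.49703233] [1.70691957e-01 3.13642134e+00 1.81890867e-04]
```

>>> {"op": "carry_out", "data": {"claw": [2,2,2,2], "delta_pos": [[0,0,0],[0,0,0],[0,0,0],[0,0,0]], "angular": [[0,0,0],[0,0,0],[0,0,0],[0,0,0]]}}

```text
clock: 7.65
position: [0.474, -0.1482, 0.0638]
ee_rot: [-0.169, -3.136, -0.003]
force: [0.4, 5.4, 0.9]
width: 0.321
gripper_force: 15.0
```

>>> {"op": "carry_out", "data": {"claw": [2,2,2,2,2,2,2,2,2], "delta_pos": [[-0.24,0,-0.96],[-0.3,0,-0.94],[-0.38,0,-0.92],[-0.44,0,-0.88],[-0.5,0,-0.85],[-0.56,0,-0.8],[-0.63,0,-0.76],[-0.68,0,-0.72],[0,0,0]], "angular": [[0,0,0],[0,0,0],[0,0,0],[0,0,0],[0,0,0],[0,0,0],[0,0,0],[0,0,0],[0,0,0]]}}

```text
clock: 8.55
position: [0.5118, -0.1524, 0.1326]
ee_rot: [0.169, 3.137, 0.002]
force: [0.9, 5.3, -0.9]
width: 0.327
gripper_force: 15.0
```

```bash
python3 - <<'E'
from h import *
s=arm.observe();print(s["clock"],s["position"],s["width"]*92,s["gripper_force"],s["force"],s["ee_rot"])
a=arm.get_image("scene");b=arm.get_image("top")
cv2.imwrite("pics/c4.png",cv2.hconcat([cv2.resize(a["frame"][100:320,220:420],(400,440),interpolation=2),cv2.resize(b["frame"][120:320,230:410],(396,440),interpolation=2)])[:,:,::-1])
E
```

```text
8.55 [ 0.51184425 -0.1524439   0.13264508] 30.073655103768566 14.999968260526657 [ 0.92632792  5.25776676 -0.93032418] [1.68788910e-01 3.13697254e+00 2.23240674e-03]
```

View pics/c4.png

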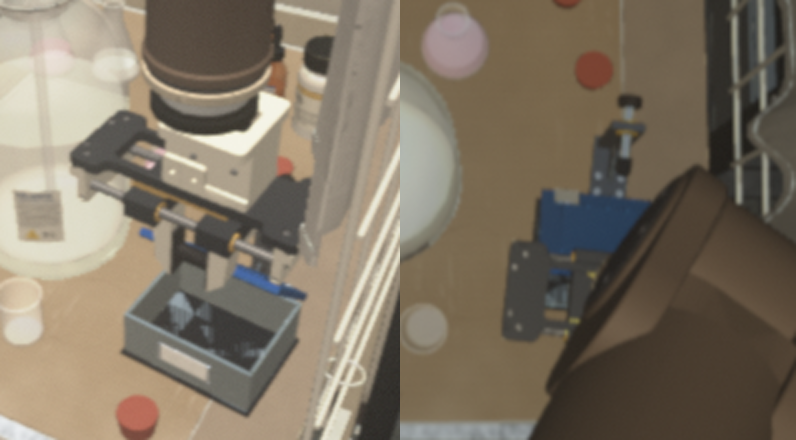

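The pinch works: the lid stands at roughly 0.75 rad with nothing touched. The gripper's right end, at (305,240) in the left half, is now close to the curtain. I'll release, rise, back off, turn 90° and close the fingers.

>>> {"op": "carry_out", "data": {"claw": [5,5,5,5,5,5,5,5,0,0,0,0,0,0,0,0,0,0,0,0], "delta_pos": [[0,0,0],[0,0,0],[0,0,0],[0,0,0],[0,0,-2],[0,0,-2.5],[0,0,-2.5],[2,0,0],[2,0,0],[0,0,0],[0,0,0],[0,0,0],[0,0,0],[0,0,0],[0,0,0],[0,0,0],[0,0,0],[0,0,0],[0,0,0],[0,0,0]], "angular": [[0,0,0],[0,0,0],[0,0,0],[0,0,0],[0,0,0],[0,0,0],[0,0,0],[0,0,0],[0,0,0],[0,0,0.14],[0,0,0.14],[0,0,0.14],[0,0,0.14],[0,0,0.14],[0,0,0.14],[0,0,0.14],[0,0,0.14],[0,0,0.14],[0,0,0.14],[0,0,0.14]]}}

```text
clock: 10.65
position: [0.4711, -0.1494, 0.2022]
ee_rot: [2.313, 2.126, -0.0]
force: [-0.9, 0.5, -0.7]
width: 0.004
gripper_force: 0.0
```

```bash
python3 - <<'E'
from h import *
s=arm.observe();print(s["clock"],s["position"],s["width"]*92,s["gripper_force"],s["force"],s["joints"])
r=R.from_rotvec(s["ee_rot"]).as_matrix();print(r.round(3),"y bearing",np.arctan2(r[1,1],r[0,1]))
for n in("scene","top"):
    im=arm.get_image(n)
    for l in("lid_handle","lid_hinge"):
      d=arm.place_of(l,im)
      if d: u=px(d[0]["centre"],im);print(n,l,round(d[0]["conf"],2),u.round(1),onz(im,u,.15 if l=="lid_handle" else .056).round(4))
plan((.467,-.149,.13))
E
```

```text
10.65 [ 0.47109421 -0.1494404   0.20221889] 0.4102524460877559 0.0 [-0.945085    0.48354456 -0.74854782] [-0.6928028   0.4668877   1.2620283   1.97661022 -0.5098263   1.07212455
  0.71216423]
[[ 0.084  0.996 -0.   ]
 [ 0.996 -0.084 -0.   ]
 [-0.    -0.    -1.   ]] y bearing -0.08404358130819821
scene lid_handle 0.84 [317.3 230.2] [ 0.5092 -0.1548  0.15  ]
scene lid_hinge 0.97 [339.3 236.7] [ 0.6012 -0.1633  0.056 ]
top lid_handle 0.86 [327.8 257.3] [ 0.5108 -0.1519  0.15  ]
top lid_hinge 0.64 [328.4 212. ] [ 0.6016 -0.1671  0.056 ]
(0.467, -0.149, 0.13) total [ 0.01 -0.42  7.23] rows 2 each [ 0.   -0.21  3.61]
```

>>> {"op": "carry_out", "data": {"claw": [0,0,0,0,0,0,0,0,0,0,0,0,0,0,0], "delta_pos": [[0,-0.2,2.4],[0,-0.2,2.4],[0,0,2.4],[0,0.9,0],[0,0.9,0],[-0.05,0.95,-0.7],[-0.05,0.95,-0.65],[-0.05,0.95,-0.6],[-0.05,0.95,-0.5],[-0.05,0.95,-0.4],[-0.05,0.95,-0.3],[-0.05,0.95,-0.2],[-0.05,0.6,-0.1],[0,0,0],[0,0,0]], "angular": [[0,0,0],[0,0,0],[0,0,0],[0,0,0],[0,0,0],[0,0,0],[0,0,0],[0,0,0],[0,0,0],[0,0,0],[0,0,0],[0,0,0],[0,0,0],[0,0,0],[0,0,0]]}}

```text
clock: 12.45
position: [0.5572, -0.1602, 0.1645]
ee_rot: [2.306, 2.133, -0.0]
force: [0.2, 0.1, -0.2]
width: 0.01
gripper_force: 0.0
```

```bash
cat > st.py <<'E'
from h import *
s=arm.observe();print(s["clock"],np.round(s["position"],4),np.round(s["force"],2),np.round(s["ft_torque"],2),np.round(s["joints"],2))
E
python3 st.py; python3 - <<'E'
from h import *
for n in("scene","top"):
    im=arm.get_image(n)
    d=arm.place_of("lid_handle",im)
    if d: u=px(d[0]["centre"],im);print(n,round(d[0]["conf"],2),u.round(1),onz(im,u,.185).round(4))
    if n=="scene":cv2.imwrite("pics/c5.png",cv2.resize(im["frame"][60:320,200:460],(560,560),interpolation=2)[:,:,::-1])
E
```

```text
12.45 [ 0.5572 -0.1602  0.1645] [ 0.19  0.15 -0.23] [-0.08  0.04 -0.05] [-0.52  0.63  1.1   1.82 -0.64  1.1   0.74]
```

View pics/c5.png

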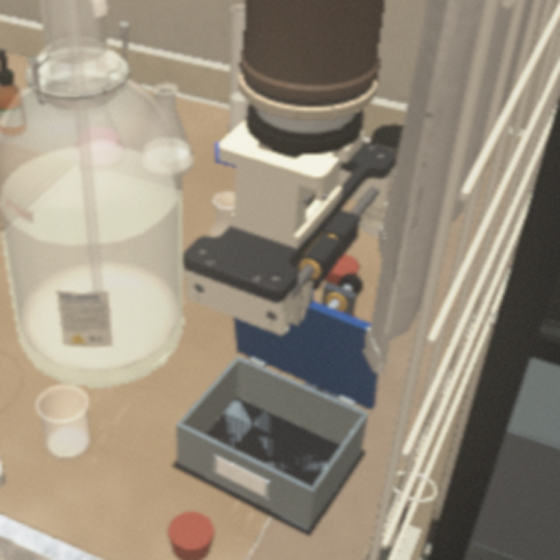

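The scene view shows the lid near upright, pushed by the closed fingers, with clear space all round. Now I'll ease it on gently.

>>> {"op": "carry_out", "data": {"claw": [0,0,0,0,0,0], "delta_pos": [[0,0.6,0],[0,0.6,0],[0,0.6,0],[0,0.5,0],[0,0.2,0],[0,0,0]], "angular": [[0,0,0],[0,0,0],[0,0,0],[0,0,0],[0,0,0],[0,0,0]]}}

```text
clock: 13.25
position: [0.5825, -0.1621, 0.1646]
ee_rot: [2.306, 2.133, -0.0]
force: [-0.2, 0.1, 0.6]
width: 0.004
gripper_force: 0.0
```

>>> {"op": "carry_out", "data": {"claw": [0,0,0,0], "delta_pos": [[0,0.1,0],[0,0.1,0],[0,0.1,0],[0,0,0]], "angular": [[0,0,0],[0,0,0],[0,0,0],[0,0,0]]}}

```text
clock: 13.65
position: [0.585, -0.1623, 0.1647]
ee_rot: [-2.306, -2.133, 0.0]
force: [-0.8, -1.1, -1.5]
width: 0.003
gripper_force: 0.5
```

>>> {"op": "carry_out", "data": {"claw": [0,0,0,0], "delta_pos": [[0,0.1,0],[0,0.1,0],[0,0.1,0],[0,0.05,0]], "angular": [[0,0,0],[0,0,0],[0,0,0],[0,0,0]]}}

```text
clock: 14.05
position: [0.5886, -0.1625, 0.1647]
ee_rot: [-2.306, -2.133, 0.0]
force: [-1.0, -0.6, -1.0]
width: 0.007
gripper_force: 0.7
```

```bash
python3 st.py
```

```text
14.05 [ 0.5886 -0.1625  0.1647] [-0.96 -0.58 -0.96] [-0.19  0.36 -0.05] [-0.48  0.68  1.08  1.74 -0.65  1.13  0.73]
```

>>> {"op": "carry_out", "data": {"claw": [0,0,0,0], "delta_pos": [[0,0.1,0],[0,0.1,0],[0,0.1,0],[0,0.05,0]], "angular": [[0,0,0],[0,0,0],[0,0,0],[0,0,0]]}}

```text
clock: 14.45
position: [0.5921, -0.1628, 0.1647]
ee_rot: [2.306, 2.133, 0.0]
force: [-2.3, -0.8, -1.0]
width: 0.006
gripper_force: 0.7
```

```bash
python3 st.py
```

```text
14.45 [ 0.5921 -0.1628  0.1647] [-2.35 -0.78 -1.02] [-0.17  0.37  0.  ] [-0.48  0.68  1.08  1.73 -0.66  1.14  0.72]
```

>>> {"op": "carry_out", "data": {"claw": [0,0,0,0], "delta_pos": [[0,0.1,0],[0,0.1,0],[0,0.1,0],[0,0.05,0]], "angular": [[0,0,0],[0,0,0],[0,0,0],[0,0,0]]}}

```text
clock: 14.85
position: [0.5956, -0.163, 0.1647]
ee_rot: [2.306, 2.133, 0.0]
force: [-1.2, 0.1, -0.5]
width: 0.005
gripper_force: 0.7
```

```bash
python3 st.py
```

```text
14.85 [ 0.5956 -0.163   0.1647] [-1.24  0.13 -0.46] [-0.11  0.36 -0.02] [-0.47  0.69  1.07  1.72 -0.66  1.14  0.72]
```

>>> {"op": "carry_out", "data": {"claw": [0,0,0,0], "delta_pos": [[0,0.1,0],[0,0.1,0],[0,0.1,0],[0,0.05,0]], "angular": [[0,0,0],[0,0,0],[0,0,0],[0,0,0]]}}

```text
clock: 15.25
position: [0.5991, -0.1633, 0.1647]
ee_rot: [-2.306, -2.133, 0.0]
force: [-0.7, 0.8, -1.2]
width: 0.005
gripper_force: 0.7
```

```bash
python3 st.py
```

```text
15.25 [ 0.5991 -0.1633  0.1647] [-0.69  0.79 -1.21] [-0.08  0.42 -0.01] [-0.47  0.69  1.07  1.71 -0.66  1.15  0.72]
```

>>> {"op": "carry_out", "data": {"claw": [0,0,0,0], "delta_pos": [[0,0.1,0],[0,0.1,0],[0,0.1,0],[0,0.05,0]], "angular": [[0,0,0],[0,0,0],[0,0,0],[0,0,0]]}}

```text
clock: 15.65
position: [0.6026, -0.1636, 0.1647]
ee_rot: [-2.306, -2.133, 0.0]
force: [-1.7, -0.3, -0.4]
width: 0.0
gripper_force: 0.7
```

```bash
python3 st.py
```

```text
15.65 [ 0.6026 -0.1636  0.1647] [-1.74 -0.27 -0.44] [-0.12  0.38 -0.02] [-0.46  0.7   1.07  1.7  -0.66  1.15  0.72]
```

>>> {"op": "carry_out", "data": {"claw": [0,0,0,0], "delta_pos": [[0,0.1,0],[0,0.1,0],[0,0.1,0],[0,0.05,0]], "angular": [[0,0,0],[0,0,0],[0,0,0],[0,0,0]]}}

```text
clock: 16.05
position: [0.6055, -0.1639, 0.1645]
ee_rot: [-2.306, -2.132, 0.001]
force: [-3.8, -0.5, -2.6]
width: 0.004
gripper_force: 2.0
```

```bash
python3 st.py
```

```text
16.05 [ 0.6055 -0.1639  0.1645] [-3.83 -0.52 -2.57] [-0.03  0.95 -0.06] [-0.46  0.7   1.07  1.7  -0.66  1.16  0.71]
```

The force and moment are rising, so this is the stop. I'll add about 1.5 mm and hold.

>>> {"op": "carry_out", "data": {"claw": [0,0,0], "delta_pos": [[0,0.1,0],[0,0.05,0],[0,0,0]], "angular": [[0,0,0],[0,0,0],[0,0,0]]}}

```text
clock: 16.35
position: [0.6067, -0.164, 0.1643]
ee_rot: [-2.306, -2.132, 0.001]
force: [-5.0, -0.2, -3.0]
width: 0.005
gripper_force: 2.6
```

```bash
python3 st.py
```

```text
16.35 [ 0.6067 -0.164   0.1643] [-5.04 -0.24 -2.97] [-0.04  1.28 -0.05] [-0.46  0.7   1.07  1.69 -0.67  1.16  0.71]
```

>>> {"op": "carry_out", "data": {"claw": [0,0,0], "delta_pos": [[0,0.1,0],[0,0.1,0],[0,0,0]], "angular": [[0,0,0],[0,0,0],[0,0,0]]}}

```text
clock: 16.65
position: [0.6081, -0.1642, 0.1641]
ee_rot: [-2.305, -2.131, 0.002]
force: [-6.7, 0.2, -2.6]
width: 0.005
gripper_force: 3.5
```

```bash
python3 st.py
```

```text
16.65 [ 0.6081 -0.1642  0.1641] [-6.67  0.24 -2.56] [-0.04  1.56 -0.04] [-0.46  0.71  1.07  1.69 -0.67  1.16  0.71]
```

>>> {"op": "carry_out", "data": {"claw": [0,0,0,0,0,0,0], "delta_pos": [[0,0.1,0],[0,0.05,0],[0,0,0],[0,0,0],[0,0,0],[0,0,0],[0,0,0]], "angular": [[0,0,0],[0,0,0],[0,0,0],[0,0,0],[0,0,0],[0,0,0],[0,0,0]]}}

```text
clock: 17.35
position: [0.609, -0.1643, 0.1639]
ee_rot: [-2.305, -2.13, 0.003]
force: [-9.0, 0.1, -2.6]
width: 0.004
gripper_force: 4.3
```

```bash
python3 st.py
```

```text
17.35 [ 0.609  -0.1643  0.1639] [-8.97  0.12 -2.57] [ 0.04  1.91 -0.09] [-0.45  0.71  1.06  1.69 -0.67  1.16  0.71]
```

The lid was held at about 8 N square to it, roughly 15 N at the tip, for over 0.5 s. I'll back off gently and turn for the stopper.

>>> {"op": "carry_out", "data": {"claw": [0,0,0,0,0,0,0,0,0,0,0,0,0], "delta_pos": [[0,-0.1,0],[0,-0.1,0],[0,-0.1,0],[0,-0.1,0],[0,-0.2,0],[0,-0.4,0],[0,-1.2,0],[0,-2.5,0],[0,-2.5,-0.5],[0,-2.5,-1],[0,-2.5,-1],[0,-2.5,-1],[0,-2.5,0]], "angular": [[0,0,0],[0,0,0],[0,0,0],[0,0,0],[0,0,0],[0,0,0],[0,0,0],[0,0,0],[0,0,0],[0,0,0],[0,0,0],[0,0,0],[0,0,0]]}}

```text
clock: 18.65
position: [0.4397, -0.1515, 0.2008]
ee_rot: [2.305, 2.131, 0.003]
force: [0.4, 0.5, 1.0]
width: 0.005
gripper_force: 0.0
```

>>> {"op": "carry_out", "data": {"claw": [6,6,6,6,6,6,6,6,6,6,6,6,6], "delta_pos": [[0,0,0],[0,0,0],[0,0,0],[0,0,0],[0,0,0],[0,0,0],[0,0,0],[0,0,0],[0,0,0],[0,0,0],[0,0,0],[0,0,0],[0,0,0]], "angular": [[0,0,-0.14],[0,0,-0.14],[0,0,-0.14],[0,0,-0.14],[0,0,-0.14],[0,0,-0.14],[0,0,-0.14],[0,0,-0.14],[0,0,-0.14],[0,0,-0.14],[0,0,-0.14],[0,0,0],[0,0,0]]}}

```text
clock: 19.95
position: [0.4398, -0.1511, 0.2001]
ee_rot: [0.178, 3.135, 0.001]
force: [-0.8, -0.4, -0.4]
width: 0.653
gripper_force: 0.0
```

```bash
python3 st.py; python3 - <<'E'
from fit import *
w=arm.get_image("wrist");t=arm.get_image("top");s=arm.get_image("scene")
for n,im in(("w",w),("t",t),("s",s)):
    for d in arm.place_of("stopper",im)[:3]:
        u=px(d["centre"],im);print(n,round(d["conf"],2),u.round(1),onz(im,u,0,n=="w").round(4))
for d in arm.trace("stopper",w)[:1]:
    m=d["region"];ys,xs=np.nonzero(m);print("centroid",xs.mean(),ys.mean(),onz(w,(xs.mean(),ys.mean()),.02,True))
for l in("case_floor","lid_hinge","lid_handle"):
  for n,im in(("t",t),("s",s)):
    for d in arm.place_of(l,im)[:1]: u=px(d["centre"],im);print(l,n,round(d["conf"],2),onz(im,u,dict(case_floor=.005,lid_hinge=.056,lid_handle=.183)[l]).round(4))
plan((.443,-.137,.06),(.443,-.137,.006))
E
```

```text
19.95 [ 0.4398 -0.1511  0.2001] [-0.77 -0.36 -0.39] [ 0.07  0.   -0.  ] [-0.46  0.24  0.83  2.03 -0.22  0.96  1.94]
w 0.65 [297.7 181. ] [ 0.442 -0.132  0.   ]
t 0.81 [318.  151.8] [ 0.7382 -0.1542  0.    ]
t 0.76 [302.5 113.5] [ 0.8234 -0.1213  0.    ]
s 0.8 [286.8 311.8] [ 0.4414 -0.1329 -0.    ]
centroid 285.15373699148535 275.01829076001263 [ 0.5460473  -0.15780117  0.02      ]
case_floor t 0.77 [ 0.5493 -0.1591  0.005 ]
case_floor s 0.9 [ 0.5502 -0.1615  0.005 ]
lid_hinge t 0.59 [ 0.5982 -0.1673  0.056 ]
lid_hinge s 0.82 [ 0.6029 -0.1691  0.056 ]
lid_handle t 0.75 [ 0.6312 -0.1647  0.183 ]
lid_handle s 0.66 [ 0.6242 -0.1682  0.183 ]
(0.443, -0.137, 0.06) total [-0.2   1.41 13.97] rows 4 each [-0.05  0.35  3.49]
(0.443, -0.137, 0.006) total [-0.  -0.   5.4] rows 2 each [-0.  -0.   2.7]
```

>>> {"op": "carry_out", "data": {"claw": [6,6,6,6,6,6,6,3,3,3,3,3,3,3], "delta_pos": [[0,0.5,3.5],[-0.1,0.5,3.5],[0,0.6,3.5],[0,0,3.5],[0,0,3],[0,0,2.4],[0,0,0],[0,0,0],[0,0,0],[0,0,0],[0,0,0],[0,0,0],[0,0,0],[0,0,0]], "angular": [[0,0,0],[0,0,0],[0,0,0],[0,0,0],[0,0,0],[0,0,0],[0,0,0],[0,0,0],[0,0,0],[0,0,0],[0,0,0],[0,0,0],[0,0,0],[0,0,0]], "force": 12}}

```text
clock: 22.0
position: [0.4431, -0.1351, 0.0067]
ee_rot: [0.171, 3.135, 0.0]
force: [-1.3, 0.5, 9.0]
width: 0.378
gripper_force: 12.0
```

>>> {"op": "carry_out", "data": {"claw": [3,3,3,3,3,3,3], "delta_pos": [[0,0,0],[0,0,-1],[0,0,-3],[0,0,-3],[0,0,-3],[0,0,-1],[0,0,0]], "angular": [[0,0,0],[0,0,0],[0,0,0],[0,0,0],[0,0,0],[0,0,0],[0,0,0]]}}

```text
clock: 22.7
position: [0.4432, -0.135, 0.1171]
ee_rot: [0.17, 3.134, 0.001]
force: [-0.2, 0.1, -1.6]
width: 0.386
gripper_force: 12.0
```

```bash
python3 st.py; python3 - <<'E'
from h import *
s=arm.get_image("scene");print([(round(d["conf"],2),px(d["centre"],s).round()) for d in arm.look_for("stopper",s)])
plan((.53,-.147,.117),(.53,-.147,.022))
E
```

```text
22.7 [ 0.4432 -0.135   0.1171] [-0.17  0.09 -1.61] [ 0.03 -0.02 -0.  ] [-0.4   0.37  0.76  2.13 -0.37  0.76  2.06]
[(0.64, array([282., 267.])), (0.64, array([362., 183.]))]
(0.53, -0.147, 0.117) total [-8.89 -0.29 -0.17] rows 3 each [-2.96 -0.1  -0.06]
(0.53, -0.147, 0.022) total [-0.  -0.   9.5] rows 3 each [-0.   -0.    3.17]
```

Stopper held. Over the case and down.

>>> {"op": "carry_out", "data": {"claw": [3,3,3,3,3,3,3,3,3,4.8,4.8,4.8,4.8], "delta_pos": [[-2.2,-0.1,0],[-2.2,-0.1,0],[-2.2,-0.1,0],[-2.2,0,0],[0,0,2.5],[0,0,2.5],[0,0,2.5],[0,0,2.3],[0,0,0],[0,0,0],[0,0,0],[0,0,0],[0,0,0]], "angular": [[0,0,0],[0,0,0],[0,0,0],[0,0,0],[0,0,0],[0,0,0],[0,0,0],[0,0,0],[0,0,0],[0,0,0],[0,0,0],[0,0,0],[0,0,0]]}}

```text
clock: 24.1
position: [0.5294, -0.1476, 0.0181]
ee_rot: [0.171, 3.136, 0.0]
force: [0.0, 0.7, 0.2]
width: 0.516
gripper_force: 0.0
```

```bash
python3 st.py
```

```text
24.1 [ 0.5294 -0.1476  0.0181] [0.02 0.72 0.18] [ 0.06 -0.   -0.03] [-0.24  0.64  0.59  2.   -0.57  0.67  2.18]
```

>>> {"op": "carry_out", "data": {"claw": [4.8,4.8,4.8,4.8,4.8,4.8,4.8,4.8,4.8,4.8,4.8,4.8], "delta_pos": [[0,0,-0.5],[0,0,-1.5],[0,0,-3],[0,0,-3],[0,0,-3],[0,0,-3],[2.5,0,-2],[3,0,0],[3,0,0],[3,0,0],[2,0,0],[0,0,0]], "angular": [[0,0,0],[0,0,0],[0,0,0],[0,0,0],[0,0,0],[0,0,0],[0,0,0],[0,0,0],[0,0,0],[0,0,0],[0,0,0],[0,0,0]]}}

```text
clock: 25.3
position: [0.3924, -0.1327, 0.1783]
ee_rot: [-0.173, -3.136, -0.005]
force: [-0.4, -0.6, 1.2]
width: 0.517
gripper_force: 0.0
```

```bash
python3 st.py; python3 - <<'E'
from h import *
a=arm.get_image("scene");b=arm.get_image("top")
for n,im in(("s",a),("t",b)):
    print(n,[(round(d["conf"],2),onz(im,px(d["centre"],im),.007).round(3)) for d in arm.place_of("stopper",im)],[(round(d["conf"],2),onz(im,px(d["centre"],im),.183).round(3)) for d in arm.place_of("lid_handle",im)])
cv2.imwrite("pics/c6.png",cv2.hconcat([cv2.resize(a["frame"][100:330,170:410],(417,400),interpolation=2),cv2.resize(b["frame"][120:320,200:390],(380,400),interpolation=2)])[:,:,::-1])
E
```

```text
25.3 [ 0.3924 -0.1327  0.1783] [-0.42 -0.56  1.18] [ 0.05 -0.02 -0.03] [-0.55  0.17  0.87  2.17 -0.17  0.87  1.89]
s [(0.56, array([ 0.8  , -0.129,  0.007]))] [(0.59, array([ 0.63 , -0.165,  0.183]))]
t [(0.8, array([ 0.736, -0.16 ,  0.007])), (0.67, array([ 0.526, -0.151,  0.007])), (0.53, array([ 0.819, -0.119,  0.007]))] [(0.79, array([ 0.626, -0.164,  0.183]))]
```

View pics/c6.png

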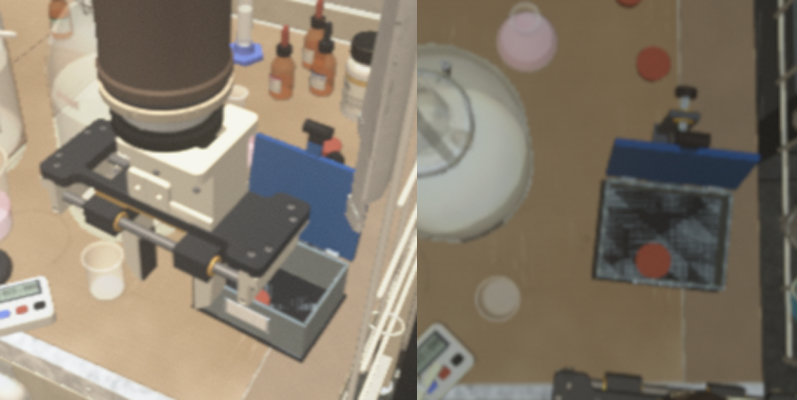

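The stopper lies in the case at (653,260) in the right half, and the lid leans back on the stop screw. The flask, beaker and timer are where they were. I'm handing in.

```bash
python3 -c "
from cell import arm
print(arm.sign_off())"
```

```text
the job is handed in; nothing more can be done
None
```

The job is handed in at about 25 s of the 72 s allowed: the lid was pressed onto the stop screw at about 15 N (estimated from the wrist force) for over half a second and left leaning on it, and the stopper is in the case. The last picture showed both so, with the flask, beaker and timer where they were; sign-off returned no verdict.

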